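# Slide the board carrier round the bench clutter and seat it in its dock

### The job

Push the loose board carrier over the bench, flat and never lifted, round the soldering-iron stand, the solder spool holder and the parts box without anything touching them, and into the docking guide with the side that faces away from the robot going in first. Push it fully home on its plug, hold it there pressed against the stop with 15 to 20 newtons for a good half second (never more than 25 newtons on the dock), then back away and leave it seated. Leave the screwdrivers and the jar where they lie.

Things in the scene. Friction and masses are not known exactly. Their poses are not given: they have to be found in the camera images.
- carrier: Loose board carrier: grey square metal block 100 x 100 x 22 mm, 0.2 to 0.43 kg (slides at about 1 to 3 N, more if fingers drag down on it while pushing), a flat green circuit board with black chips on top (26 mm overall). Nothing on it to grasp, too wide for a gripper: push its upright side faces. Origin: centre of the underside. x axis: out of the leading side, which starts facing away from the robot; z up.
- dock: Docking guide fixed to the bench: two aluminium rails 22 mm high, 106 mm apart inside, from x = -10 to 97 mm, bridged at the far end. Origin: on the bench, where the carrier's origin is when fully home. x: the way the carrier goes in (away from the robot), y left, z up. Fully home, the carrier's rear 40 mm stick out of the rails.
- dock_mouth (a point): Middle of the dock's mouth on the bench, at dock x = -38 mm. From here to x = -10 mm flares as high as the rails, splayed by 0.5 rad, narrow the mouth from 138 to 106 mm inside; outside they reach y = +-80 mm. Axes as the dock's.
- dock_stop (a point): Middle of the line of the two rigid stop shoulders that the carrier's leading side meets when home, at dock x = 50 mm, 11 mm high. The shoulders are 18 mm wide, at y = +-44 mm. Axes as the dock's.
- plug (a joint): Black plug block, 58 mm wide, between the stop shoulders; slides along dock x with about 2 N of dry friction and stays where it is pushed (no spring). At 0 m its face stands 10 mm in front of the shoulders (dock x = 40 mm), at 0.010 m it is level with them, as when the carrier is home. Starts between 0 and 0.004 m.
- iron_stand: Fixed obstacle: soldering-iron stand, a dark steel base 85 x 85 x 18 mm with a steel cup of brass tip cleaner (77 mm high) and a bent wire up to 104 mm. Origin: centre of the underside. It and the spool holder may have swapped places; both stand beyond the carrier's lane, to the right of the dock.
- spool_holder: Fixed obstacle: solder spool holder, black base 85 x 85 x 12 mm with a metal spool of 60 mm diameter on an axle, 85 mm high. Origin: centre of the underside.
- parts_box: Fixed obstacle: grey open parts box with four compartments, 120 x 90 x 35 mm (its x and y), left of the dock's mouth. Origin: centre of the underside.
- driver0: Loose precision screwdriver, about 140 mm long, 11 mm thick, lying at the right of the bench. Origin: on its axis, 11 mm from the shaft's end of the handle. To be left alone.
- driver1: A second such screwdriver. To be left alone.
- flux_jar: Loose amber jar with a white cap, 44 mm across, 45 mm high, behind the obstacles. Origin: centre of the underside. To be left alone.
Not all that is in view belongs to the job. Leave any orange look-alike of the carrier alone.

How it is judged (in metres and radians):
On the way, in this order (a step that is already met when the one before it is completed fails the run):
1. the carrier's leading side is square between the guide rails (x of carrier in the frame of dock above -0.05 m and y of carrier in the frame of dock between -0.005 and 0.005 m and angle between the x axis of carrier and the x axis of dock, either way round below 0.06 rad), for 0.02 s.
2. the carrier is home (within 2 mm) and is pressed on the dock with 7 to 25 N for 0.3 s (x of carrier in the frame of dock between -0.002 and 0.004 m and y of carrier in the frame of dock between -0.005 and 0.005 m and angle between the x axis of carrier and the x axis of dock, either way round below 0.06 rad and contact force between carrier and dock between 7 and 25 N), for 0.3 s.
At the end, for the whole second after the job is handed in: the carrier stands still and flat in the dock, within 2 mm of fully home along the dock, within 5 mm sideways and 0.06 rad of square, the plug pushed in at least 7.5 mm (x of carrier in the frame of dock between -0.002 and 0.004 m and y of carrier in the frame of dock between -0.005 and 0.005 m and angle between the x axis of carrier and the x axis of dock, either way round below 0.06 rad and linear speed of carrier below 0.01 m/s and value of joint plug above 0.0075 m and height (world z) of carrier below 0.003 m); the robot touches nothing.
It fails at once if more than 25 N between carrier and dock (contact force between carrier and dock above 25 N).
It fails at once if the carrier is lifted by more than 8 mm or tipped by more than 0.12 rad (height (world z) of carrier above 0.008 m or angle between carrier's own z axis and vertical above 0.12 rad).
It fails at once if something touches the iron stand, the spool holder or the parts box (contact force between any of iron_stand, spool_holder, parts_box and anything else above 0.5 N).
It fails at once if a screwdriver or the jar is moved by more than 10 mm (distance of any of driver0, driver1, flux_jar from where it was at the start of the episode above 0.01 m).
It also fails if it takes over 72 s, if anything falls off the work surface, if the arm or the gripper's body presses on something with over 40 N, if the wrist force passes 120 N, or if a joint passes its speed limit or range.

### The arm

A 6-joint arm with a two-finger parallel gripper is mounted at the origin on the work surface. World frame = base frame: x ahead of the robot, y to its left, z up, the work surface at z = 0. Lengths are in mm, angles in degrees, forces in N, time in s.
With the tool pointing down it reaches from about 350 to 850 mm from the base axis. Payload 8.1 kg.
Tool frame: the origin (TCP) lies at the very end of the fingers, on their centre line; the grasp point (between the pads) lies 19 mm behind it; z points along the fingers, y is the direction in which the jaws open and shut (so a half turn about z gives the same grasp; the last joint's range is limited). The gripper opens to 85 mm and grips with 20 to 120 N. Pads are 22 mm wide; open, the fingers measure 114 mm over their backs; the gripper's body (76 mm by 85 mm) begins 54 mm behind the grasp point. The pads swing forward as they close: fully open they stand 13 mm farther back than shut.
Start: joints at [64.034, 7.471, 85.268, -0, 87.261, -4.893], TCP at [215.717, 559.885, 231.292] pointing down, gripper open.
Joint ranges: [-169.43, 169.43], [-51.17, 129.36], [1.28, 143.12], [-76.62, 256.62], [0, 156.53], [-152.29, 152.29]. Speed limits (degrees/s): [136.94, 136.94, 159.86, 180, 180, 180].

### API

Orientations are given as [roll, pitch, yaw] about the fixed x, y, z axes, in that order (R = Rz(yaw) Ry(pitch) Rx(roll)).
In Python, from bench import r gives the robot as it stands.
- The arm moves only by the shell command python3 -m crank 'ROWS' [OPENING] [FORCE]. ROWS is JSON, a list that holds one entry, the list of rows, each a list of 6 numbers: the shift along the tool's x, y, z in m, then the turn, a rotation vector about the tool's x, y, z in rad. A call has 1 to 10 rows; each row is the pose to reach, as a shift and turn from the pose measured when the call began, along the tool's axes at that moment; what a row does not reach only later rows make up. A row lasts 1/8 s, in which the tool goes at most 62.5 mm and 10.7 degrees, less where a joint would pass 70% of its speed; a pose out of reach is approached as far as the arm can. A call with a gripper value outside its range is refused whole. OPENING is the closure, from 0 (fully open) to 1 (shut), set as the call begins (- or left out, the last holds). The fingers move at their own pace and stop on an object; FORCE is the grip in N (left out, the last holds). Time passes only in rows, so rows that repeat a pose let the fingers close. It gives the time, the measured TCP pose, the force and the opening at its end, in the units of the state.
- r.sense(): the state, without advancing time (a new reading comes with each control period).
- r.snapshot(name): name is "scene" or "top"; returns (picture, depth): 480x640x3 uint8, blue, green, red; 480x640 float32, mm along the optical axis (not along the pixel's ray), 0 where there is no reading.
- r.get_calibration(name): a dict with "mtx" (3x3 intrinsics, pixels), "k1" (the pictures are not rectified: a ray, as slopes to the right and down, at radius r is drawn at 1 + k1 r^2 times it, then the intrinsics apply), "cam_to_world" (4x4, takes a point from camera to world coordinates). Camera axes: x right, y down, z forward; pixel columns grow to the right and rows downward; lengths in mm; the calibration is good to about 2 mm. A picture is of the moment at which its call begins. get_calibration takes no time and is no camera call.
- r.hand_in(): hands the job in, once; it reports no verdict.
Trained networks look in the newest picture that a camera, given by its name, has taken for a name from the list of things; names that differ only in an ending like _2 or _b are one class to them, and where a whole thing is asked for, a point or a joint stands for the part that bears it (a point fixed in the world has none). Each returns a list of dicts, best first, with "conf" (0 to 1); they miss things now and then, are a little off and sometimes report something else, mostly with a low value. They report only what shows in the picture. A call takes as long as a camera call. They do not tell look-alikes from the thing itself.
- r.look_for(thing, camera): "extent" ([left, top, right, bottom] in pixels, round what is visible of it).
- r.landmark_of(thing, camera): "pixel" ([column, row] in pixels: a listed point, or the origin of a listed thing).
The state is a dict: "time": time; "joint_pos": joint angles; "qd": joint speeds; "joint_efforts": joint torques, N m; "tool_pos": TCP position; "tcp_rot": TCP orientation; "ft_force": force on the tool from outside, world axes, zero at the start; "wrist_torque": the same for the moment, N m; "finger_gap": finger opening in mm.
Only numpy, scipy, OpenCV 4.12 (cv2) and the standard library are available. Lean on these libraries where they do the work, as an engineer would, in place of code of your own. Each camera call takes 0.05 s, during which the arm holds its last target.

## Working session

There is one attempt and no reset: what is moved stays moved. The work goes in short steps, Python scripts to look and compute and a shell command to move; the robot and the scene stay as the last step left them, time stands still between calls to the robot, and variables do not carry over. Pictures are saved under pics/ and viewed, and the job is handed in when it is done.

```bash
ls; mkdir -p pics; python3 - <<'E'
from bench import r
import cv2
print(r.sense())
for n in("scene","top"):
    p,d=r.snapshot(n); cv2.imwrite(f"pics/{n}0.png",p)
    c=r.get_calibration(n); print(n,c)
E
```

```text
pics
{'time': 0.0, 'joint_pos': array([ 6.40330021e+01,  7.51447215e+00,  8.53294345e+01,  4.49193637e-04,
        8.72618968e+01, -4.89300810e+00]), 'qd': array([-0.02694965, -0.01631455,  0.0051533 ,  0.04026215,  0.03778563,
        0.04193214]), 'joint_efforts': array([ 7.88219004e-04, -5.69412410e+01, -5.00556958e+01, -3.47015430e-05,
        1.50467036e-02,  6.47454067e-05]), 'tool_pos': array([215.47775036, 559.38212842, 230.24957848]), 'tcp_rot': array([-1.7989462e+02, -9.4715358e-03,  1.5892598e+02]), 'ft_force': array([0.74455966, 0.5157365 , 0.10077426]), 'wrist_torque': array([0.0216163 , 0.02500318, 0.00558766]), 'finger_gap': 85.23657910750936}
scene {'mtx': array([[454.85495998,   0.        , 323.37598693],
       [  0.        , 454.85495998, 233.64515379],
       [  0.        ,   0.        ,   1.        ]]), 'k1': -0.0018443617269639629, 'cam_to_world': array([[ 8.08566110e-01,  4.82861484e-01, -3.36252334e-01,
         7.72397803e+02],
       [ 5.88392395e-01, -6.59726016e-01,  4.67499705e-01,
        -4.62462800e+02],
       [ 3.90318864e-03, -5.75852734e-01, -8.17544124e-01,
         7.61852652e+02],
       [ 0.00000000e+00,  0.00000000e+00,  0.00000000e+00,
         1.00000000e+00]])}
top {'mtx': array([[611.47010029,   0.        , 324.9259034 ],
       [  0.        , 611.47010029, 237.55094358],
       [  0.        ,   0.        ,   1.        ]]), 'k1': -0.1986311443348095, 'cam_to_world': array([[-1.73474106e-02, -9.98860236e-01,  4.44667949e-02,
         4.17561562e+02],
       [-9.99845871e-01,  1.72099951e-02, -3.47128910e-03,
        -6.79364467e+01],
       [ 2.70205933e-03, -4.45201591e-02, -9.99004832e-01,
         1.31710576e+03],
       [ 0.00000000e+00,  0.00000000e+00,  0.00000000e+00,
         1.00000000e+00]])}
```

View pics/top0.png

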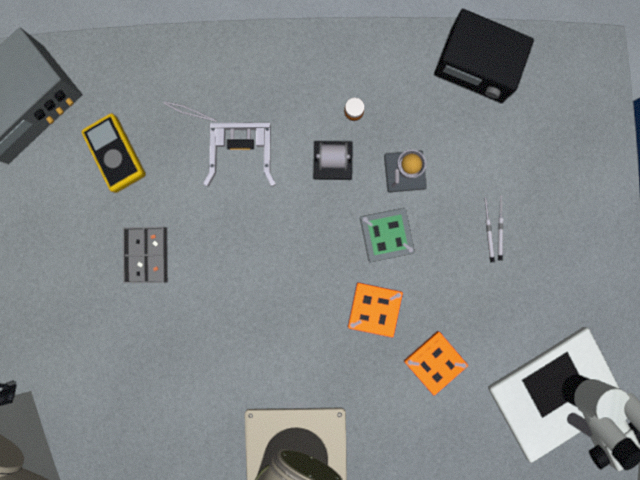

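View pics/scene0.png

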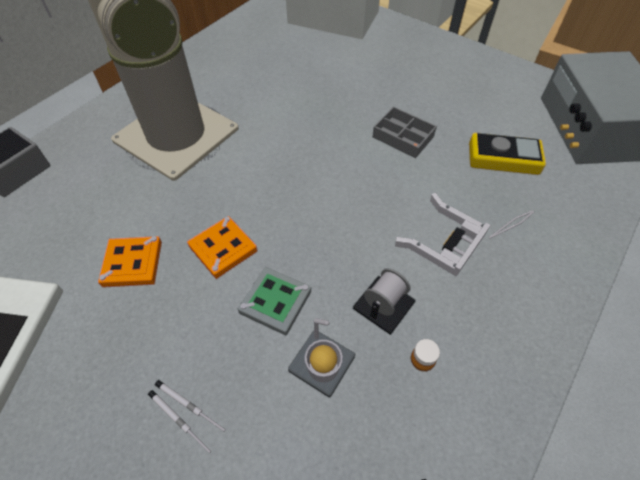

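The pictures show the green carrier at top (387,235); the orange look-alikes are at top (376,309) and (436,363). The dock is at (240,150), the spool holder at (333,160), the iron stand at (406,170), the parts box at (146,255), the drivers at (490,230)/(500,230) and the jar at (354,108). The green and grey one is the carrier, because it's the only one that isn't orange and it sits in front of the obstacles.

```bash
cat > h.py <<'E'
import numpy as np, cv2
from bench import r
def cal(n):
    c=r.get_calibration(n); k=np.array([c["k1"],0,0,0,0.]); return c["mtx"],k,c["cam_to_world"]
def w_z(n,px,z):
    """pixels -> world on plane z"""
    K,k,T=cal(n)
    u=cv2.undistortPoints(np.array(px,float).reshape(-1,1,2),K,k).reshape(-1,2)
    d=np.c_[u,np.ones(len(u))]@T[:3,:3].T; o=T[:3,3]
    z=np.broadcast_to(z,len(u))
    return o+d*((z-o[2])/d[:,2])[:,None]
def cloud(n,dep):
    K,k,T=cal(n); h,w=dep.shape
    g=np.stack(np.meshgrid(np.arange(w),np.arange(h)),-1).reshape(-1,1,2).astype(float)
    u=cv2.undistortPoints(g,K,k).reshape(-1,2)
    P=np.c_[u,np.ones(len(u))]*dep.reshape(-1,1)
    return (P@T[:3,:3].T+T[:3,3]).reshape(h,w,3)
def proj(n,P):
    K,k,T=cal(n); R=T[:3,:3].T
    return cv2.projectPoints(np.array(P,float).reshape(-1,1,3),cv2.Rodrigues(R)[0],-R@T[:3,3],K,k)[0].reshape(-1,2)
def green(n="top",p=None):
    if p is None: p,_=r.snapshot(n)
    hsv=cv2.cvtColor(p,cv2.COLOR_BGR2HSV)
    m=cv2.inRange(hsv,(50,80,40),(90,255,255))
    m=cv2.morphologyEx(m,cv2.MORPH_CLOSE,np.ones((15,15)))
    c=max(cv2.findContours(m,cv2.RETR_EXTERNAL,cv2.CHAIN_APPROX_NONE)[0],key=cv2.contourArea)
    W=w_z(n,c.reshape(-1,2),26.)
    rc=cv2.minAreaRect(W[:,:2].astype(np.float32))
    return rc
E
python3 - <<'E'
from h import *
for n in("top","scene"):
    p,d=r.snapshot(n); print(n,green(n,p))
    np.save(f"pics/{n}d.npy",d)
    for t in ["carrier","dock","dock_mouth","dock_stop","plug","iron_stand","spool_holder","parts_box","driver0","flux_jar"]:
        for o in r.landmark_of(t,n)[:3]:
            z={"dock_stop":11,"plug":10}.get(t,0)
            print(t,round(o["conf"],2),np.round(o["pixel"],1),np.round(w_z(n,[o["pixel"]],z)[0],1))
p,d=r.snapshot("top")
cv2.imwrite("pics/crop.png",cv2.resize(p[90:290,180:440],None,fx=3,fy=3,interpolation=cv2.INTER_CUBIC))
X=cloud("top",d)
print("bench z",np.median(X[300:400,120:230,2]), "carrier z",np.median(X[225:245,380:395,2]))
E
```

```text
top ((479.822509765625, -204.65447998046875), (72.81664276123047, 72.71279907226562), 10.210087776184082)
carrier 0.95 [386.1 235.9] [ 477.5 -204.8    0. ]
carrier 0.9 [371.8 310.6] [ 317.  -170.7    0. ]
carrier 0.64 [436. 359.] [ 208.2 -309.     0. ]
dock_stop 0.78 [240.6 146.4] [676.8 107.   11. ]Traceback (most recent call last):
  File "<stdin>", line 6, in <module>
ValueError: it knows: carrier, dock, dock_mouth, dock_stop, driver, flux_jar, iron_stand, parts_box, spool_holder
```

```bash
python3 - <<'E'
from h import *
for n in("top","scene"):
    p,d=r.snapshot(n); print(n,green(n,p))
    np.save(f"pics/{n}d.npy",d)
    for t in ["dock","dock_mouth","dock_stop","iron_stand","spool_holder","parts_box","driver","flux_jar"]:
        for o in r.landmark_of(t,n)[:2]:
            z={"dock_stop":11,"plug":10}.get(t,0)
            print(t,round(o["conf"],2),np.round(o["pixel"],1),np.round(w_z(n,[o["pixel"]],z)[0],1))
p,d=r.snapshot("top")
cv2.imwrite("pics/top1.png",p)
cv2.imwrite("pics/crop.png",cv2.resize(p[90:290,180:440],None,fx=3,fy=3,interpolation=cv2.INTER_CUBIC))
X=cloud("top",d)
print("bench z",np.median(X[300:400,120:230,2]), "carrier z",np.median(X[225:245,380:395,2]))
E
```

```text
top ((479.8062744140625, -204.6528778076172), (72.78520202636719, 72.72171783447266), 10.210087776184082)
dock 0.63 [351.5 111.5] [ 752.3 -135.7    0. ]
dock_stop 0.76 [240.  142.4] [685.7 108.3  11. ]
iron_stand 0.85 [403.6 170.4] [ 619.8 -246.5    0. ]
parts_box 0.72 [384.2 234.4] [ 480.8 -200.7    0. ]
parts_box 0.62 [149.3 255.6] [443.3 312.6   0. ]
driver 0.65 [500.6 222. ] [ 503.7 -459.2    0. ]
driver 0.59 [487.4 225.9] [ 495.6 -428.9    0. ]
flux_jar 0.79 [352.4 111.7] [ 751.8 -137.6    0. ]
scene ((480.1746520996094, -206.06320190429688), (72.6014175415039, 72.65350341796875), 10.159671783447266)
dock 0.71 [428.3 228.4] [626.3 112.1   0. ]
dock_mouth 0.72 [380.8 304.3] [638.6 -93.3   0. ]
iron_stand 0.81 [323.1 362.2] [ 616.8 -244.4    0. ]
spool_holder 0.9 [382.1 308.6] [645.2 -99.3   0. ]
parts_box 0.95 [405.5 136.5] [450.3 322.3   0. ]
driver 0.71 [179.5 423.5] [ 491.5 -458.3    0. ]
driver 0.64 [195.2 408. ] [ 494.6 -426.8    0. ]
flux_jar 0.77 [423.4 362.5] [ 755.6 -143.7    0. ]
bench z -0.04905955889057623 carrier z 24.2688403601652
```

View pics/crop.png

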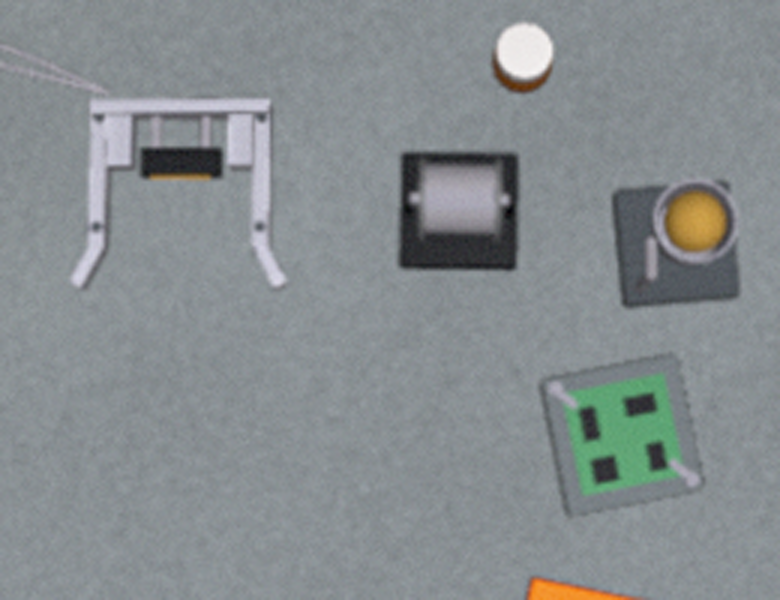

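```bash
python3 - <<'E'
import cv2
p=cv2.imread("pics/top1.png"); cv2.imwrite("pics/dockt.png",cv2.resize(p[115:195,195:285],None,fx=7,fy=7,interpolation=cv2.INTER_CUBIC))
p=cv2.imread("pics/scene0.png"); cv2.imwrite("pics/docks.png",cv2.resize(p[185:280,390:500],None,fx=6,fy=6,interpolation=cv2.INTER_CUBIC))
E
```

```text
(no output)
```

View pics/dockt.png

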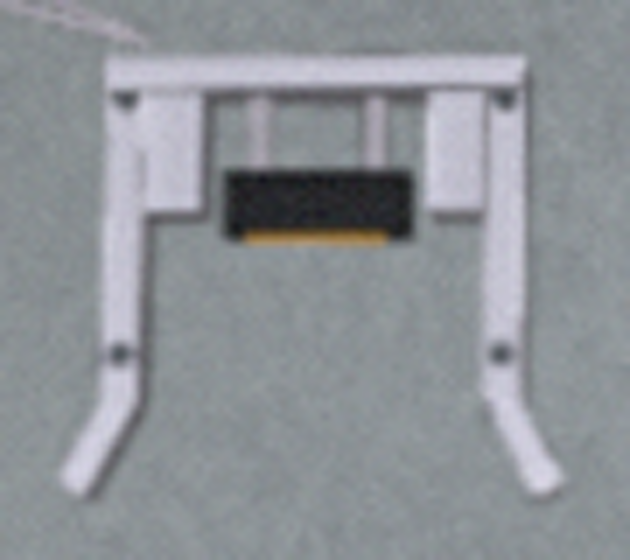

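View pics/docks.png

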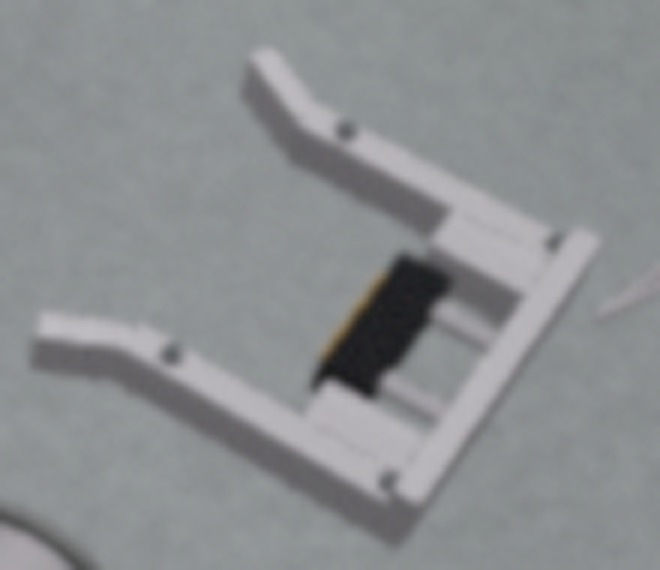

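```bash
python3 - <<'E'
from h import *
from scipy.optimize import least_squares
T=lambda u:(np.array(u,float)+.5)/7-.5+[195,115]
S=lambda u:(np.array(u,float)+.5)/6-.5+[390,185]
for n,f,pts in(("top",T,[(125,98),(506,98),(119,353),(501,353),(200,213),(432,212),(80,497),(540,495),(141,400),(485,393)]),("scene",S,[(557,243),(390,482),(345,130),(173,353),(430,238),(305,420),(248,88-0),(38,345)])):
    print(n,np.round(w_z(n,f(pts),22.)[:,:2],1).tolist())
d=np.load("pics/topd.npy");X=cloud("top",d)
for nm,(u,v) in dict(sh=(175,180),sh2=(455,180),bridge=(315,70),rail=(120,250),plug=(315,205)).items():
    c=np.round(T((u,v))).astype(int); print(nm,np.round(np.median(X[c[1]-1:c[1]+2,c[0]-1:c[0]+2,2]),1))
def box(u0,v0,u1,v1,zmin,zmax):
    Y=X[v0:v1,u0:u1].reshape(-1,3);Y=Y[(Y[:,2]>zmin)&(Y[:,2]<zmax)];return cv2.minAreaRect(Y[:,:2].astype(np.float32))
print("spool",box(305,130,362,190,5,16),"iron",box(375,140,440,200,9,25),"pbox",box(110,215,180,295,25,45),"car",box(350,200,420,270,17,35))
print("orange1",box(335,270,410,345,15,35))
E
```

```text
top [[715.6, 167.0], [712.3, 48.6], [635.6, 168.7], [632.8, 50.7], [678.7, 143.5], [677.2, 71.6], [591.3, 180.9], [588.8, 39.2], [620.9, 161.9], [620.6, 55.7]]
scene [[714.9, 167.5], [712.1, 49.1], [634.8, 169.0], [632.4, 51.8], [679.4, 144.1], [679.4, 54.0], [598.6, 165.8], [595.1, 28.4]]
sh 23.4
sh2 21.9
bridge 28.6
rail 22.3
plug 20.3
spool ((645.7603149414062, -93.72200012207031), (122.21382141113281, 127.67057800292969), 87.66818237304688) iron ((611.2548828125, -246.2456512451172), (95.95349884033203, 125.45722198486328), 4.373481273651123) pbox ((445.4828796386719, 316.8122863769531), (120.00785827636719, 93.4238052368164), 0.5717391967773438) car ((479.9212646484375, -204.257568359375), (100.1939926147461, 101.10714721679688), 10.382363319396973)
orange1 ((319.9139099121094, -175.7900390625), (101.40666961669922, 100.69500732421875), 77.21529388427734)
```

Two views agree on these poses:
- **Carrier:** (480,-205), yaw 10.2°
- **Dock:** (628,110), yaw -1.4°
- **Spool holder:** (645,-97)
- **Iron stand:** (616,-246)

My plan is to line-push the right face towards +y with half-open fingers, then push the rear face towards +x.

```bash
cat >> h.py <<'E'
from scipy.spatial.transform import Rotation as Ro
DOCK=np.array([628.3,110.0]); DY=np.radians(-1.4)
def togo(x,y,z,yaw,s=None):
    s=s or r.sense(); R=Ro.from_euler("xyz",s["tcp_rot"],degrees=True); G=Ro.from_euler("xyz",[180,0,yaw],degrees=True)
    return np.r_[R.inv().apply(np.array([x,y,z])-s["tool_pos"])/1000,(R.inv()*G).as_rotvec()].round(4).tolist()
def st():
    s=r.sense(); print("t",round(s["time"],2),"tcp",s["tool_pos"].round(1),s["tcp_rot"].round(1),"F",s["ft_force"].round(1),"gap",round(s["finger_gap"],1))
def car(n="top"):
    (x,y),wh,a=green(n); a=(a+45)%90-45
    c,s=np.cos(DY),np.sin(DY); d=np.array([x,y])-DOCK
    print(n,"carrier",round(x,1),round(y,1),"yaw",round(a,2),"| dock frame",np.round([c*d[0]+s*d[1],-s*d[0]+c*d[1],a+1.4],1),np.round(wh,1))
E
python3 -c "
from h import *
print(togo(380,330,200,140)); print(togo(450,0,200,120)); print(togo(496,-296,120,100.2))"
```

```text
[-0.236, -0.1554, 0.0313, -0.0, -0.0, 0.3304]
[-0.4199, -0.4382, 0.0313, -0.0, 0.0, 0.6794]
[-0.5693, -0.6979, 0.1113, -0.0, 0.0, 1.025]
```

```bash
python3 -m crank '[[[-0.05,-0.03,0.006,0,0,0.07],[-0.1,-0.065,0.012,0,0,0.14],[-0.15,-0.1,0.02,0,0,0.2],[-0.195,-0.13,0.025,0,0,0.27],[-0.236,-0.155,0.03,0,0,0.33],[-0.265,-0.2,0.031,0,0,0.39],[-0.295,-0.245,0.031,0,0,0.45],[-0.325,-0.29,0.031,0,0,0.51],[-0.36,-0.34,0.031,0,0,0.57],[-0.39,-0.39,0.031,0,0,0.62]]]' 0.5 20
python3 -c "
from h import *
st();print(togo(496,-296,120,100.2))"
```

```text
time: 2.55
tool_pos: [439.7, 53.8, 200.6]
tcp_rot: [179.9, 0.0, 123.3]
ft_force: [0.8, -0.5, 0.4]
finger_gap: 42.5
t 2.55 tcp [439.7  53.8 200.6] [179.9   0.  123.3] F [ 0.8 -0.5  0.4] gap 42.5
[-0.3232, -0.1452, 0.0807, 0.0011, 0.0005, 0.4033]
```

```bash
python3 -m crank '[[[-0.05,-0.022,0.006,0,0,0.06],[-0.1,-0.044,0.012,0,0,0.12],[-0.15,-0.066,0.025,0,0,0.18],[-0.2,-0.09,0.04,0,0,0.24],[-0.25,-0.112,0.055,0,0,0.3],[-0.3,-0.135,0.07,0,0,0.36],[-0.323,-0.145,0.08,0,0,0.403],[-0.323,-0.145,0.08,0,0,0.403]]]'
python3 -c "
from h import *
st();car();print(togo(496,-296,6,100.2))"
```

```text
time: 3.55
tool_pos: [495.2, -297.0, 119.5]
tcp_rot: [-180.0, -0.1, 100.1]
ft_force: [-0.3, 0.6, -0.4]
finger_gap: 42.6
t 3.55 tcp [ 495.2 -297.   119.5] [-1.800e+02 -1.000e-01  1.001e+02] F [-0.3  0.6 -0.4] gap 42.6
top carrier 479.6 -204.8 yaw 10.37 | dock frame [-141.  -318.4   11.8] [72.4 73.1]
[-0.0003, 0.0004, 0.1142, 0.0004, -0.001, -0.0005]
```

Now down, then check the gripper's position in the picture.

```bash
python3 -m crank '[[[0,0,0.04,0,0,0],[0,0,0.08,0,0,0],[0,0,0.105,0,0,0],[0,0,0.113,0,0,0],[0,0,0.113,0,0,0]]]'
python3 -c "
from h import *
st();p,_=r.snapshot('scene');cv2.imwrite('pics/s2.png',p)"
```

```text
time: 4.22
tool_pos: [496.0, -295.2, 7.8]
tcp_rot: [180.0, -0.1, 100.2]
ft_force: [0.2, 0.3, 0.4]
finger_gap: 43.1
t 4.22 tcp [ 496.  -295.2    7.8] [ 1.800e+02 -1.000e-01  1.002e+02] F [0.2 0.3 0.4] gap 43.1
```

View pics/s2.png

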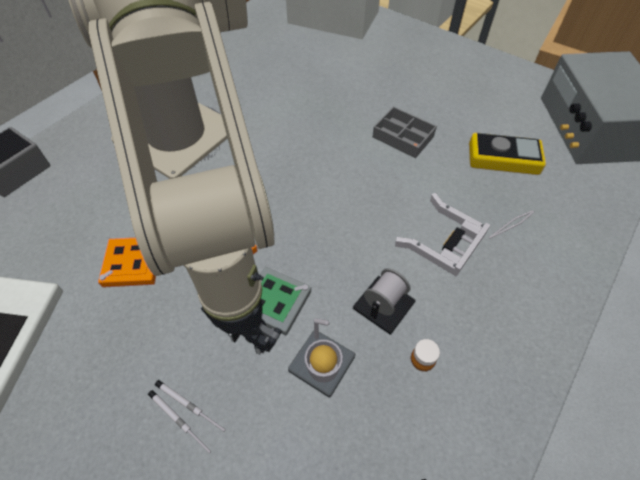

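The fingers are beside the carrier's right face, at scene (255,335), and clear of the iron stand. I'll start pushing along tool x.

```bash
python3 -m crank '[[[0.008,0,0.001,0,0,0],[0.016,0,0.001,0,0,0],[0.022,0,0.001,0,0,0],[0.028,0,0.001,0,0,0],[0.034,0,0.001,0,0,0],[0.040,0,0.001,0,0,0],[0.046,0,0.001,0,0,0],[0.052,0,0.001,0,0,0],[0.058,0,0.001,0,0,0],[0.064,0,0.001,0,0,0]]]'
python3 -c "
from h import *
st();car();car('scene')"
```

```text
time: 5.52
tool_pos: [485.1, -232.5, 7.6]
tcp_rot: [179.9, 0.0, 100.2]
ft_force: [1.5, -1.8, 0.2]
finger_gap: 42.9
t 5.53 tcp [ 485.1 -232.5    7.6] [179.9   0.  100.2] F [ 1.5 -1.8  0.2] gap 42.9
top carrier 474.0 -172.8 yaw 10.2 | dock frame [-147.3 -286.5   11.6] [72.7 72.9]
scene carrier 480.1 -161.6 yaw 10.09 | dock frame [-141.6 -275.1   11.5] [57.3 50.8]
```

```bash
python3 -m crank '[[[0.008,0,0.001,0,0,0.02],[0.016,0.0003,0.001,0,0,0.04],[0.024,0.0007,0.001,0,0,0.06],[0.032,0.0013,0.001,0,0,0.08],[0.040,0.002,0.001,0,0,0.1],[0.048,0.003,0.001,0,0,0.12],[0.056,0.004,0.001,0,0,0.14],[0.064,0.005,0.001,0,0,0.16],[0.072,0.0065,0.001,0,0,0.18],[0.08,0.008,0.001,0,0,0.2]]]'
python3 -c "
from h import *
st();car()"
```

```text
time: 6.88
tool_pos: [478.5, -151.2, 6.4]
tcp_rot: [179.9, -0.0, 88.7]
ft_force: [-0.6, -4.2, 2.9]
finger_gap: 42.6
t 6.88 tcp [ 478.5 -151.2    6.4] [179.9  -0.   88.7] F [-0.6 -4.2  2.9] gap 42.6
top carrier 480.2 -90.6 yaw -0.98 | dock frame [-143.2 -204.2    0.4] [69.7 72. ]
```

```bash
python3 -m crank '[[[0.008,0,0,0,0,0],[0.016,0,0,0,0,0],[0.024,0,0,0,0,0],[0.032,0,0,0,0,0],[0.040,0,0,0,0,0],[0.048,0,0,0,0,0],[0.056,0,0,0,0,0],[0.064,0,0,0,0,0],[0.072,0,0,0,0,0],[0.08,0,0,0,0,0]]]'
python3 -c "
from h import *
st();car()"
```

```text
time: 8.18
tool_pos: [480.1, -69.7, 6.3]
tcp_rot: [180.0, -0.1, 88.7]
ft_force: [-0.5, -1.5, 0.5]
finger_gap: 42.7
t 8.18 tcp [480.1 -69.7   6.3] [ 1.80e+02 -1.00e-01  8.87e+01] F [-0.5 -1.5  0.5] gap 42.7
top carrier 449.7 -17.2 yaw -0.97 | dock frame [-175.5 -131.5    0.4] [42.3  8.5]
```

The arm hides the board in that reading, so I'll use the TCP offset of 60.7 mm instead, which puts y at about -9. I'll carry on.

```bash
python3 -m crank '[[[0.008,0,0,0,0,0],[0.016,0,0,0,0,0],[0.024,0,0,0,0,0],[0.032,0,0,0,0,0],[0.040,0,0,0,0,0],[0.048,0,0,0,0,0],[0.056,0,0,0,0,0],[0.064,0,0,0,0,0],[0.072,0,0,0,0,0],[0.08,0,0,0,0,0]]]'
python3 -c "
from h import *
st();car('scene');p,_=r.snapshot('scene');cv2.imwrite('pics/s3.png',p)"
```

```text
time: 9.48
tool_pos: [481.9, 11.7, 6.4]
tcp_rot: [180.0, -0.1, 88.7]
ft_force: [-0.3, -1.1, -1.0]
finger_gap: 42.4
t 9.47 tcp [481.9  11.7   6.4] [ 1.80e+02 -1.00e-01  8.87e+01] F [-0.3 -1.1 -1. ] gap 42.4
scene carrier 495.4 92.2 yaw -4.32 | dock frame [-132.4  -21.1   -2.9] [27.7 50.1]
```

View pics/s3.png

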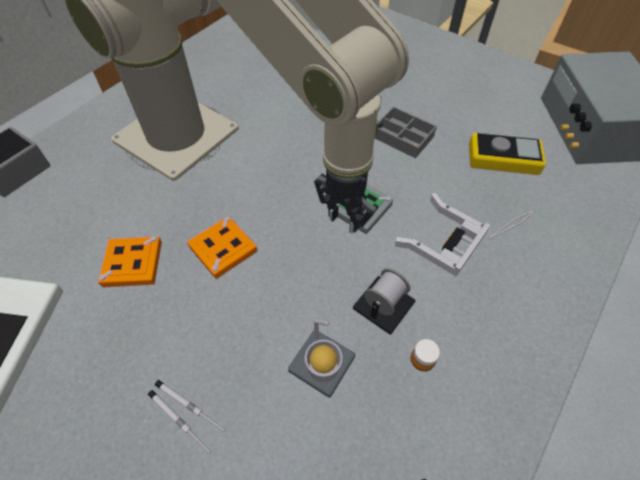

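The carrier is still square ahead of the fingers, at scene (365,205). It needs 41 mm more, then I'll back off.

```bash
python3 -m crank '[[[0.007,0,0,0,0,0],[0.014,0,0,0,0,0],[0.021,0,0,0,0,0],[0.027,0,0,0,0,0],[0.032,0,0,0,0,0],[0.036,0,0,0,0,0],[0.039,0,0,0,0,0],[0.0405,0,0,0,0,0],[0.0405,0,0,0,0,0]]]'
python3 -m crank '[[[-0.01,0,0,0,0,0],[-0.03,0,0,0,0,0],[-0.06,0,0,0,0,0],[-0.08,0,-0.04,0,0,0],[-0.09,0,-0.09,0,0,0],[-0.13,0,-0.12,0,0,0],[-0.18,0,-0.12,0,0,0],[-0.18,0,-0.12,0,0,0]]]'
python3 -c "
from h import *
st();car('scene');car();p,_=r.snapshot('top');cv2.imwrite('pics/t4.png',p)"
```

```text
time: 10.7
tool_pos: [482.9, 52.8, 6.6]
tcp_rot: [180.0, -0.2, 88.7]
ft_force: [1.2, -0.7, 1.2]
finger_gap: 42.6
time: 11.7
tool_pos: [478.8, -131.1, 126.9]
tcp_rot: [179.9, -0.1, 88.5]
ft_force: [0.5, -0.6, -0.1]
finger_gap: 42.7
t 11.7 tcp [ 478.8 -131.1  126.9] [ 1.799e+02 -1.000e-01  8.850e+01] F [ 0.5 -0.6 -0.1] gap 42.7
scene carrier 484.8 110.8 yaw -1.33 | dock frame [-1.435e+02 -2.700e+00  1.000e-01] [72.6 72.4]
top carrier 483.7 113.1 yaw -0.91 | dock frame [-144.6   -0.4    0.5] [70.9 72.3]
```

View pics/t4.png

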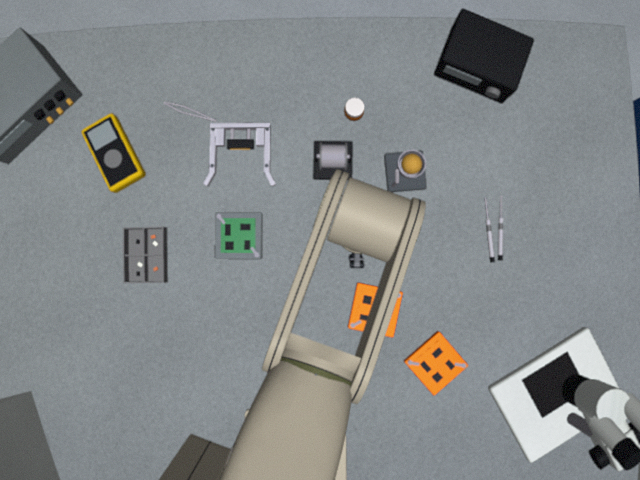

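The carrier is in front of the dock at top (239,236), square to within 0.5° and offset -0.4 (top) to -2.7 mm (scene). Next I go behind it.

```bash
python3 -c "
from h import *
print(togo(436,0,120,133));print(togo(392,115.7,120,178.6))"
```

```text
[0.1263, -0.0453, 0.0061, 0.0013, -0.0039, -0.7737]
[0.2409, -0.092, 0.0066, 0.0029, -0.0033, -1.5696]
```

```bash
python3 -m crank '[[[0.025,-0.01,0.002,0,0,-0.15],[0.05,-0.02,0.003,0,0,-0.31],[0.076,-0.03,0.004,0,0,-0.47],[0.1,-0.04,0.005,0,0,-0.63],[0.126,-0.048,0.006,0,0,-0.79],[0.15,-0.057,0.006,0,0,-0.95],[0.175,-0.067,0.006,0,0,-1.11],[0.2,-0.077,0.006,0,0,-1.27],[0.22,-0.085,0.0065,0,0,-1.42],[0.241,-0.092,0.0065,0.003,-0.003,-1.57]]]'
python3 -c "
from h import *
st();print(togo(392,115.7,6,178.6))"
```

```text
time: 13.1
tool_pos: [390.8, 117.4, 119.6]
tcp_rot: [180.0, -0.1, 179.0]
ft_force: [-0.5, 0.7, -0.2]
finger_gap: 42.6
t 13.1 tcp [390.8 117.4 119.6] [ 1.80e+02 -1.00e-01  1.79e+02] F [-0.5  0.7 -0.2] gap 42.6
[-0.0013, -0.0017, 0.1136, 0.0002, -0.0011, 0.0072]
```

```bash
python3 -m crank '[[[-0.001,-0.0015,0.04,0,0,0.006],[-0.001,-0.0017,0.08,0,0,0.006],[-0.001,-0.0017,0.105,0,-0.001,0.006],[-0.001,-0.0017,0.113,0,-0.001,0.006],[-0.001,-0.0017,0.113,0,-0.001,0.006]]]'
python3 -c "
from h import *
st();car();car('scene')"
```

```text
time: 13.72
tool_pos: [391.2, 116.1, 6.5]
tcp_rot: [180.0, -0.1, 178.7]
ft_force: [1.1, -0.3, 0.3]
finger_gap: 42.5
t 13.72 tcp [391.2 116.1   6.5] [ 1.800e+02 -1.000e-01  1.787e+02] F [ 1.1 -0.3  0.3] gap 42.5
top carrier 483.7 113.1 yaw -0.92 | dock frame [-144.6   -0.4    0.5] [70.9 72.3]
scene carrier 484.8 110.8 yaw -1.33 | dock frame [-1.435e+02 -2.700e+00  1.000e-01] [72.6 72.4]
```

```bash
python3 -m crank '[[[-0.010,0,0,0,0,0],[-0.02,0,0,0,0,0],[-0.027,0,0,0,0,0],[-0.034,0,0,0,0,0],[-0.041,0,0,0,0,0],[-0.048,0,0,0,0,0],[-0.055,0,0,0,0,0],[-0.062,0,0,0,0,0],[-0.068,0,0,0,0,0],[-0.074,0,0,0,0,0]]]'
python3 -c "
from h import *
st();car();car('scene');p,_=r.snapshot('scene');cv2.imwrite('pics/s5.png',cv2.resize(p[110:300,300:520],None,fx=3.5,fy=3,interpolation=cv2.INTER_CUBIC))
p,_=r.snapshot('top');cv2.imwrite('pics/t5.png',cv2.resize(p[110:290,150:350],None,fx=3,fy=3,interpolation=cv2.INTER_CUBIC))"
```

```text
time: 15.08
tool_pos: [466.9, 114.4, 7.8]
tcp_rot: [180.0, 0.1, 178.7]
ft_force: [-2.2, 0.2, -0.6]
finger_gap: 42.6
t 15.07 tcp [466.9 114.4   7.8] [1.800e+02 1.000e-01 1.787e+02] F [-2.2  0.2 -0.6] gap 42.6
top carrier 527.3 108.6 yaw -1.19 | dock frame [-100.9   -3.9    0.2] [66.9 70.3]
scene carrier 529.2 109.5 yaw -1.36 | dock frame [-99.1  -2.9   0. ] [73.1 72.4]
```

View pics/t5.png

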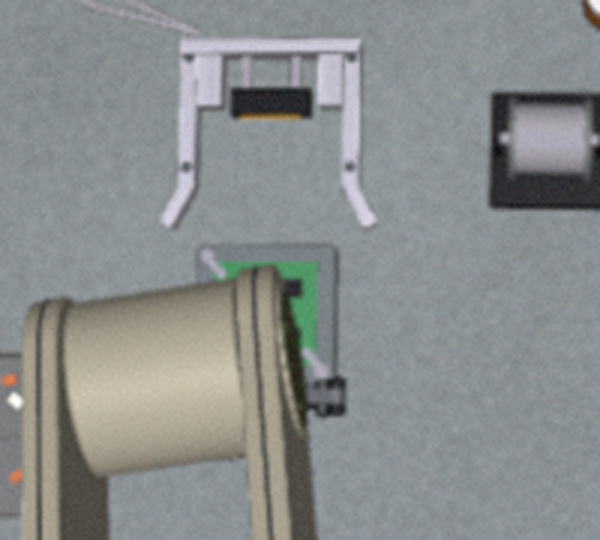

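View pics/s5.png

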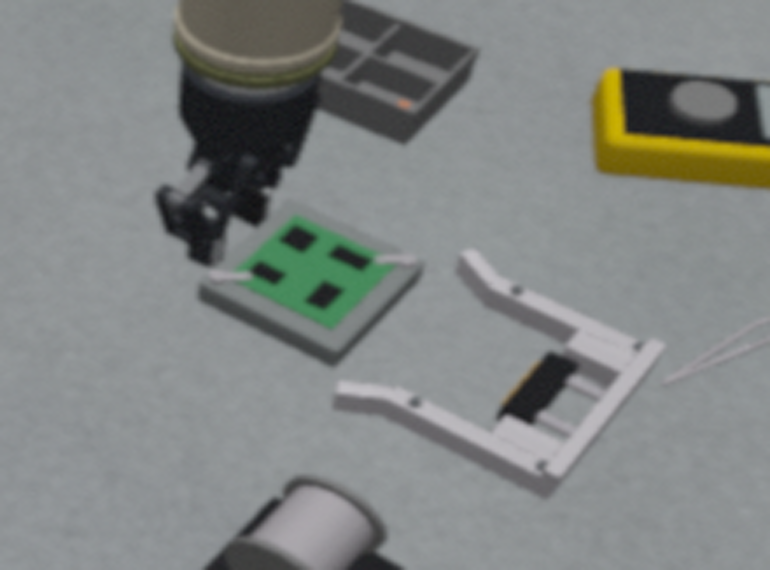

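The carrier is just before the mouth, with its front edge at top crop y≈245. It's centred to within about 1 mm in the top view and -3 mm in the scene view. The flares can absorb that, so I'll go on more slowly.

```bash
python3 -m crank '[[[-0.004,0,0.001,0,0,0],[-0.008,0,0.001,0,0,0],[-0.012,0,0.001,0,0,0],[-0.016,0,0.001,0,0,0],[-0.020,0,0.001,0,0,0],[-0.024,0,0.001,0,0,0],[-0.028,0,0.001,0,0,0],[-0.032,0,0.001,0,0,0],[-0.036,0,0.001,0,0,0]]]'
python3 -c "
from h import *
st();car('scene')"
```

```text
time: 16.4
tool_pos: [503.3, 113.6, 7.2]
tcp_rot: [180.0, 0.1, 178.7]
ft_force: [-1.3, 0.4, -2.1]
finger_gap: 42.5
t 16.4 tcp [503.3 113.6   7.2] [1.800e+02 1.000e-01 1.787e+02] F [-1.3  0.4 -2.1] gap 42.5
scene carrier 564.6 108.8 yaw -1.21 | dock frame [-63.7  -2.8   0.2] [72.5 72.4]
```

```bash
python3 -m crank '[[[-0.003,0,0.001,0,0,0],[-0.006,0,0.001,0,0,0],[-0.009,0,0.001,0,0,0],[-0.012,0,0.001,0,0,0],[-0.015,0,0.001,0,0,0],[-0.018,0,0.001,0,0,0],[-0.021,0,0.001,0,0,0],[-0.024,0,0.001,0,0,0],[-0.027,0,0.001,0,0,0],[-0.03,0,0.001,0,0,0]]]'
python3 -c "
from h import *
st();car('scene');p,_=r.snapshot('scene');cv2.imwrite('pics/s6.png',cv2.resize(p[110:300,300:520],None,fx=3.5,fy=3,interpolation=cv2.INTER_CUBIC))"
```

```text
time: 17.7
tool_pos: [534.0, 112.9, 6.4]
tcp_rot: [180.0, 0.2, 178.7]
ft_force: [-2.0, -0.3, 0.5]
finger_gap: 42.6
t 17.7 tcp [534.  112.9   6.4] [180.    0.2 178.7] F [-2.  -0.3  0.5] gap 42.6
scene carrier 595.2 107.9 yaw -1.35 | dock frame [-33.   -2.9   0. ] [72.7 72.3]
```

View pics/s6.png

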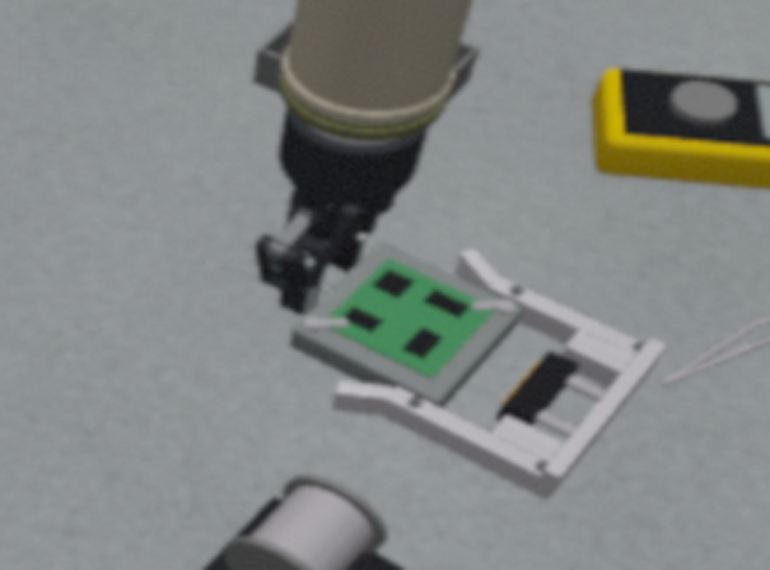

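Leading side is between the rails and square. Onward to just before the plug.

```bash
python3 -m crank '[[[-0.003,0,0,0,0,0],[-0.006,0,0,0,0,0],[-0.009,0,0,0,0,0],[-0.012,0,0,0,0,0],[-0.015,0,0,0,0,0],[-0.017,0,0,0,0,0],[-0.019,0,0,0,0,0],[-0.021,0,0,0,0,0]]]'
python3 -c "
from h import *
st();car('scene')"
```

```text
time: 18.8
tool_pos: [555.6, 112.4, 6.6]
tcp_rot: [180.0, 0.2, 178.7]
ft_force: [-0.8, 0.2, -1.2]
finger_gap: 42.8
t 18.8 tcp [555.6 112.4   6.6] [180.    0.2 178.7] F [-0.8  0.2 -1.2] gap 42.8
scene carrier 616.6 107.5 yaw -1.53 | dock frame [-11.6  -2.8  -0.1] [72.5 72.2]
```

```bash
python3 -m crank '[[[-0.001,0,0,0,0,0],[-0.002,0,0,0,0,0],[-0.003,0,0,0,0,0],[-0.004,0,0,0,0,0],[-0.005,0,0,0,0,0],[-0.006,0,0,0,0,0],[-0.006,0,0,0,0,0]]]'
python3 -c "
from h import *
st();car('scene')"
```

```text
time: 19.73
tool_pos: [562.0, 112.2, 6.8]
tcp_rot: [180.0, 0.3, 178.7]
ft_force: [-1.5, 0.6, -0.1]
finger_gap: 42.7
t 19.73 tcp [562.  112.2   6.8] [180.    0.3 178.7] F [-1.5  0.6 -0.1] gap 42.7
scene carrier 623.1 107.4 yaw -1.62 | dock frame [-5.1 -2.7 -0.2] [72.5 72.2]
```

```bash
python3 -m crank '[[[-0.0007,0,0,0,0,0],[-0.0014,0,0,0,0,0],[-0.002,0,0,0,0,0],[-0.002,0,0,0,0,0]]]'; python3 -m crank '[[[-0.0005,0,0,0,0,0],[-0.001,0,0,0,0,0],[-0.001,0,0,0,0,0]]]'
python3 -c "
from h import *
st();car('scene')"
```

```text
time: 20.27
tool_pos: [563.2, 112.2, 6.8]
tcp_rot: [180.0, 0.2, 178.7]
ft_force: [-5.7, 0.3, 3.5]
finger_gap: 42.6
time: 20.65
tool_pos: [563.6, 112.2, 6.8]
tcp_rot: [180.0, 0.1, 178.7]
ft_force: [-6.6, 1.2, 3.9]
finger_gap: 42.6
t 20.65 tcp [563.6 112.2   6.8] [1.800e+02 1.000e-01 1.787e+02] F [-6.6  1.2  3.9] gap 42.6
scene carrier 624.5 107.2 yaw -1.66 | dock frame [-3.7 -2.9 -0.3] [72.5 72.2]
```

```bash
python3 -m crank '[[[-0.0006,0,0,0,0,0],[-0.0012,0,0,0,0,0],[-0.0012,0,0,0,0,0]]]'
python3 -c "
from h import *
st();car('scene');p,_=r.snapshot('scene');cv2.imwrite('pics/s7.png',cv2.resize(p[180:280,390:500],None,fx=7,fy=6,interpolation=cv2.INTER_CUBIC));st();st()"
```

```text
time: 21.08
tool_pos: [564.1, 112.2, 6.8]
tcp_rot: [180.0, -0.0, 178.7]
ft_force: [-6.2, -0.9, 4.1]
finger_gap: 42.6
t 21.07 tcp [564.1 112.2   6.8] [180.   -0.  178.7] F [-6.2 -0.9  4.1] gap 42.6
scene carrier 625.2 107.2 yaw -1.67 | dock frame [-3.1 -2.9 -0.3] [72.5 72.5]
t 21.18 tcp [564.1 112.2   6.8] [180.    0.  178.7] F [-7.2  0.2  4.8] gap 42.5
t 21.18 tcp [564.1 112.2   6.8] [180.    0.  178.7] F [-7.2  0.2  4.8] gap 42.5
```

View pics/s7.png

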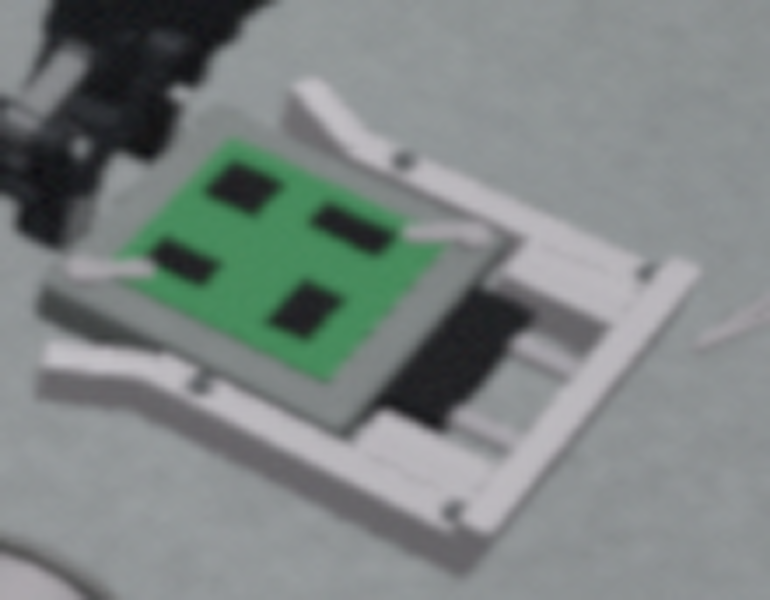

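```bash
python3 -m crank '[[[-0.0006,0,0,0,0,0],[-0.0012,0,0,0,0,0],[-0.0016,0,0,0,0,0]]]';python3 -m crank '[[[-0.0006,0,0,0,0,0],[-0.0012,0,0,0,0,0],[-0.0016,0,0,0,0,0]]]'
python3 -c "
from h import *
st();car('scene')"
```

```text
time: 21.55
tool_pos: [565.0, 112.2, 6.8]
tcp_rot: [180.0, -0.1, 178.7]
ft_force: [-7.5, 0.0, 5.1]
finger_gap: 43.0
time: 21.92
tool_pos: [565.9, 112.2, 6.8]
tcp_rot: [180.0, -0.2, 178.7]
ft_force: [-7.1, 0.2, 4.8]
finger_gap: 42.8
t 21.93 tcp [565.9 112.2   6.8] [180.   -0.2 178.7] F [-7.1  0.2  4.8] gap 42.8
scene carrier 626.9 107.3 yaw -1.72 | dock frame [-1.3 -2.7 -0.3] [72.5 72.1]
```

Force stays at 7 N while it moves, so that's the plug and sliding friction and the stop isn't reached yet. I'll continue.

```bash
python3 -m crank '[[[-0.0006,0,0,0,0,0],[-0.0012,0,0,0,0,0],[-0.0016,0,0,0,0,0]]]';python3 -m crank '[[[-0.0006,0,0,0,0,0],[-0.0012,0,0,0,0,0],[-0.0016,0,0,0,0,0]]]'
python3 -c "
from h import *
st();car('scene')"
```

```text
time: 22.35
tool_pos: [566.8, 112.1, 6.8]
tcp_rot: [180.0, -0.3, 178.7]
ft_force: [-6.9, -0.7, 5.0]
finger_gap: 42.7
time: 22.72
tool_pos: [567.6, 112.1, 6.8]
tcp_rot: [180.0, -0.4, 178.7]
ft_force: [-7.0, -0.2, 5.9]
finger_gap: 42.8
t 22.73 tcp [567.6 112.1   6.8] [180.   -0.4 178.7] F [-7.  -0.2  5.9] gap 42.8
scene carrier 628.7 107.2 yaw -1.45 | dock frame [ 0.5 -2.8 -0. ] [72.6 72.2]
```

```bash
python3 -m crank '[[[-0.0006,0,0,0,0,0],[-0.0012,0,0,0,0,0],[-0.0016,0,0,0,0,0]]]'
python3 -c "
from h import *
st();car('scene')
p,_=r.snapshot('scene');cv2.imwrite('pics/s8.png',cv2.resize(p[180:280,390:500],None,fx=7,fy=6,interpolation=cv2.INTER_CUBIC))"
```

```text
time: 23.15
tool_pos: [568.2, 112.1, 6.8]
tcp_rot: [-180.0, -0.5, 178.7]
ft_force: [-9.5, -0.4, 7.4]
finger_gap: 42.6
t 23.15 tcp [568.2 112.1   6.8] [-180.    -0.5  178.7] F [-9.5 -0.4  7.4] gap 42.6
scene carrier 629.2 107.3 yaw -1.61 | dock frame [ 1.  -2.7 -0.2] [72.4 72.1]
```

View pics/s8.png

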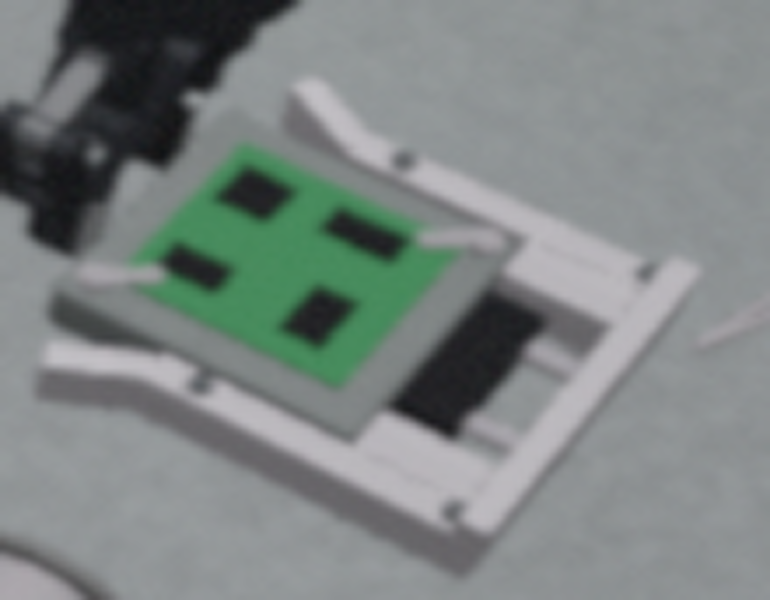

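The carrier's front edge now meets the shoulders at crop (515,250) and (360,435), the plug is level with them, and the force has started to rise. Stiffness is about 9 N/mm, so I'll build up the press in small steps.

```bash
python3 -m crank '[[[-0.0008,0,0,0,0,0],[-0.0012,0,0,0,0,0],[-0.0015,0,0,0,0,0],[-0.0015,0,0,0,0,0]]]'
python3 -c "
from h import *
st();car('scene');st()"
```

```text
time: 23.75
tool_pos: [568.2, 112.1, 6.8]
tcp_rot: [-180.0, -0.7, 178.7]
ft_force: [-10.8, -0.2, 8.9]
finger_gap: 43.0
t 23.75 tcp [568.2 112.1   6.8] [-180.    -0.7  178.7] F [-10.8  -0.2   8.9] gap 43.0
scene carrier 629.3 107.2 yaw -1.79 | dock frame [ 1.1 -2.7 -0.4] [72.5 72.1]
t 23.8 tcp [568.2 112.1   6.8] [-180.    -0.7  178.7] F [-11.1  -0.1   7.9] gap 42.6
```

```bash
python3 -m crank '[[[-0.0015,0,0,0,0,0],[-0.002,0,0,0,0,0],[-0.0023,0,0,0,0,0],[-0.0023,0,0,0,0,0]]]'
python3 -c "
from h import *
st();r.snapshot('scene');st()"
```

```text
time: 24.3
tool_pos: [568.2, 112.1, 6.8]
tcp_rot: [-180.0, -1.0, 178.7]
ft_force: [-15.3, -0.4, 12.5]
finger_gap: 42.6
t 24.3 tcp [568.2 112.1   6.8] [-180.    -1.   178.7] F [-15.3  -0.4  12.5] gap 42.6
t 24.35 tcp [568.2 112.1   6.8] [-180.    -1.   178.7] F [-15.5   0.2  11.9] gap 42.7
```

```bash
python3 -m crank '[[[-0.0022,0,-0.0006,0,0,0],[-0.0026,0,-0.0012,0,0,0],[-0.0026,0,-0.0012,0,0,0],[-0.0026,0,-0.0012,0,0,0]]]'
python3 -c "
from h import *
st();r.snapshot('scene');st()"
```

```text
time: 24.85
tool_pos: [568.1, 112.1, 6.9]
tcp_rot: [-179.9, -1.3, 178.7]
ft_force: [-11.4, -0.6, 5.3]
finger_gap: 42.5
t 24.85 tcp [568.1 112.1   6.9] [-179.9   -1.3  178.7] F [-11.4  -0.6   5.3] gap 42.5
t 24.9 tcp [568.1 112.1   6.9] [-179.9   -1.3  178.7] F [-12.3  -0.4   4. ] gap 42.7
```

```bash
python3 -m crank '[[[-0.0026,0,-0.0012,0,0,0],[-0.0032,0,-0.0016,0,0,0],[-0.0038,0,-0.0019,0,0,0],[-0.0038,0,-0.0019,0,0,0],[-0.0038,0,-0.0019,0,0,0]]]'
python3 -c "
from h import *
st();r.snapshot('scene');st()"
```

```text
time: 25.52
tool_pos: [568.1, 112.1, 7.0]
tcp_rot: [-179.9, -1.8, 178.7]
ft_force: [-13.4, 0.4, 4.6]
finger_gap: 43.1
t 25.52 tcp [568.1 112.1   7. ] [-179.9   -1.8  178.7] F [-13.4   0.4   4.6] gap 43.1
t 25.57 tcp [568.  112.1   7. ] [-179.9   -1.8  178.7] F [-15.2   0.2   4.7] gap 42.7
```

```bash
python3 -m crank '[[[-0.0034,0,-0.0016,0,0,0],[-0.004,0,-0.0019,0,0,0],[-0.0045,0,-0.0021,0,0,0],[-0.0045,0,-0.0021,0,0,0],[-0.0045,0,-0.0021,0,0,0]]]'
python3 -c "
from h import *
st();r.snapshot('scene');st();car('scene')"
```

```text
time: 26.2
tool_pos: [568.0, 112.1, 7.1]
tcp_rot: [-179.9, -2.3, 178.8]
ft_force: [-17.2, 0.2, 6.7]
finger_gap: 42.5
t 26.2 tcp [568.  112.1   7.1] [-179.9   -2.3  178.8] F [-17.2   0.2   6.7] gap 42.5
t 26.25 tcp [568.  112.1   7.1] [-179.9   -2.3  178.7] F [-17.3   1.2   6.8] gap 42.6
scene carrier 629.3 107.1 yaw -1.89 | dock frame [ 1.1 -2.9 -0.5] [72.2 72.2]
```

```bash
python3 -m crank '[[[-0.0043,0,-0.002,0,0,0],[-0.0047,0,-0.0022,0,0,0],[-0.005,0,-0.0023,0,0,0],[-0.005,0,-0.0023,0,0,0],[-0.005,0,-0.0023,0,0,0],[-0.005,0,-0.0023,0,0,0],[-0.005,0,-0.0023,0,0,0],[-0.005,0,-0.0023,0,0,0]]]'
python3 -c "
from h import *
st();r.snapshot('scene');st();r.snapshot('scene');st()"
```

```text
time: 27.3
tool_pos: [567.9, 112.1, 7.2]
tcp_rot: [-179.8, -2.9, 178.8]
ft_force: [-20.6, 0.1, 7.1]
finger_gap: 43.2
t 27.3 tcp [567.9 112.1   7.2] [-179.8   -2.9  178.8] F [-20.6   0.1   7.1] gap 43.2
t 27.35 tcp [567.9 112.1   7.1] [-179.8   -2.9  178.8] F [-19.4   0.3   7.5] gap 42.8
t 27.4 tcp [567.9 112.1   7.1] [-179.8   -2.9  178.8] F [-18.7   0.8   7. ] gap 42.7
```

Held for over half a second at about 19.5 N at the wrist. Now backing away, then lifting clear.

```bash
python3 -m crank '[[[0.003,0,0,0,0,0],[0.012,0,0,0,0,0],[0.03,0,0,0,0,0],[0.055,0,0,0,0,0],[0.08,0,-0.02,0,0,0],[0.09,0,-0.06,0,0,0],[0.09,0,-0.12,0,0,0],[0.09,0,-0.16,0,0,0]]]'
python3 -m crank '[[[0.02,0.04,0,0,0,0],[0.04,0.09,0,0,0,0],[0.04,0.14,0,0,0,0],[0.04,0.19,0,0,0,0],[0.04,0.19,0,0,0,0]]]'
python3 -c "
from h import *
st();car('scene');car()
p,_=r.snapshot('scene');cv2.imwrite('pics/s9.png',cv2.resize(p[170:290,380:510],None,fx=6,fy=5,interpolation=cv2.INTER_CUBIC))
p,_=r.snapshot('top');cv2.imwrite('pics/t9.png',p)
cv2.imwrite('pics/t9c.png',cv2.resize(p[110:220,190:290],None,fx=5,fy=5,interpolation=cv2.INTER_CUBIC))"
```

```text
time: 28.4
tool_pos: [487.4, 114.5, 175.2]
tcp_rot: [-179.9, -2.6, 178.8]
ft_force: [0.1, 0.2, 0.6]
finger_gap: 42.8
time: 29.02
tool_pos: [451.3, 308.4, 177.0]
tcp_rot: [-180.0, -2.6, 179.0]
ft_force: [-0.3, -0.4, 0.5]
finger_gap: 43.0
t 29.02 tcp [451.3 308.4 177. ] [-180.    -2.6  179. ] F [-0.3 -0.4  0.5] gap 43.0
scene carrier 629.3 107.2 yaw -1.84 | dock frame [ 1.1 -2.7 -0.4] [72.5 72.2]
top carrier 628.3 109.9 yaw -1.23 | dock frame [-0.  -0.1  0.2] [72.  71.5]
```

View pics/s9.png

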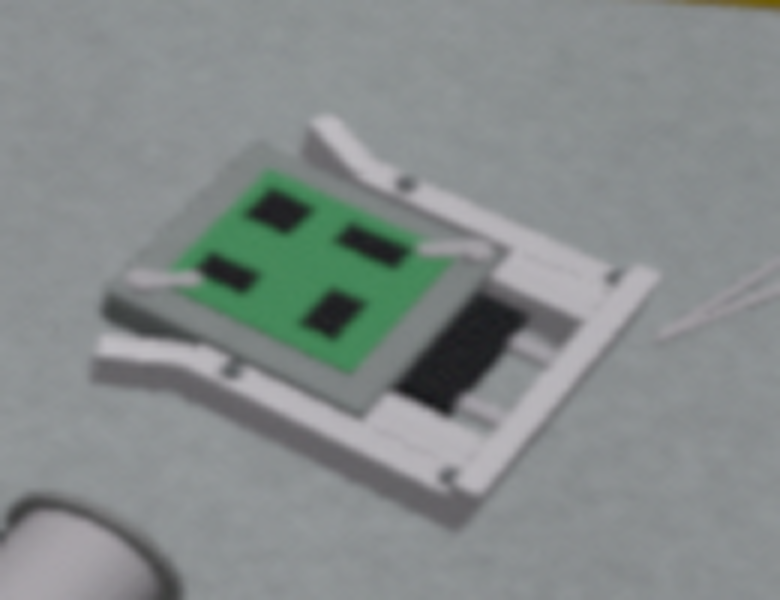

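View pics/t9.png

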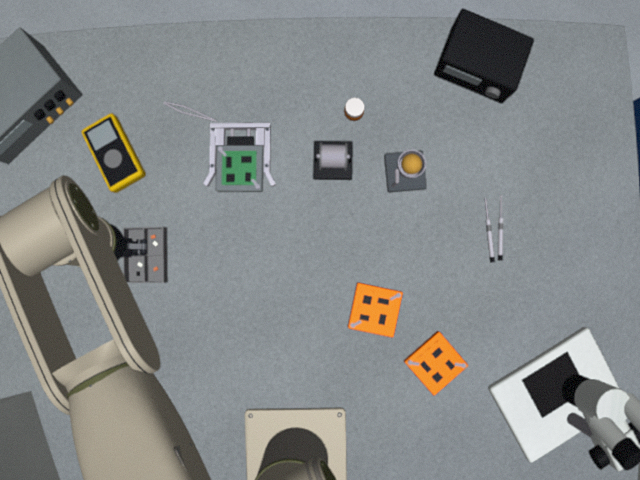

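View pics/t9c.png

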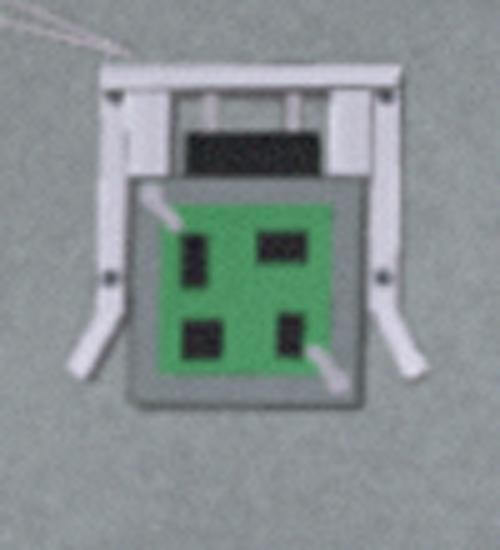

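The carrier sits against both shoulders at top crop (148,177) and (350,177), the plug is level with them, and nothing else has moved. The gripper is 140 mm above the parts box and touching nothing, so I'm handing in.

```bash
python3 -c "
from h import *
r.hand_in(); st()"
```

```text
the job is handed in; nothing more can be done
the job is handed in; nothing more can be done
```

The carrier is seated in the dock and the job is handed in, at about 29 s of the 72 s allowed. I pushed the green carrier flat past the iron stand and spool holder with half-open fingers, squared it to the dock, and pushed it home from behind.

**Press:** it ended with a hold of just over half a second at about 19–20 N, read at the wrist. The force on the dock can't be read directly. Friction under the carrier takes some of the push, so I estimate 15–19 N. The highest wrist reading was 20.6 N, so I don't expect the 25 N limit was passed.

**Last checks:**
- **Position:** in the dock's frame the top camera gives (0.0, -0.1) mm and 0.2°, and the scene camera gives (1.1, -2.7) mm and -0.4°. They differ by 2–3 mm sideways throughout, about what the calibration allows, and both are within tolerance.
- **Seating:** the tool stopped advancing as the force rose, and the pictures show the carrier against both shoulders with the plug level with them.
- **Surroundings:** in the pictures the obstacles, screwdrivers, jar and orange look-alikes are where they started. The gripper is clear of everything, with about zero force on the tool.

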